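# Find the rocking cover and push it open

## Robot

A 7-joint arm with a two-finger parallel gripper is mounted at the origin on the work surface. World frame = base frame: x ahead of the robot, y to its left, z up, the work surface at z = 0. Lengths are in m, angles in rad, forces in N, time in s.
With the tool pointing down it reaches from about 0.425 to 0.925 m from the base axis. Payload 6.8 kg.
Tool frame: the origin (TCP) lies between the finger pads; the fingertips stand 11 mm ahead of it and the grasp point (between the pads) lies 8 mm behind it; z points along the fingers, y is the line along which they close (so a half turn about z gives the same grasp; the last joint's range is limited). The gripper opens to 88 mm and grips with 3 to 60 N. Pads are 20 mm wide; open, the fingers measure 115 mm over their backs; the gripper's body (75 mm by 178 mm) begins 61 mm behind the grasp point.
Start: joints at [1.083, 0.477, 0.022, 1.555, -0.011, 1.109, -0.083], TCP at [0.25, -0.627, 0.234] pointing down, gripper open.
Joint ranges: [-2.96, 2.96], [-0.34, 2.1], [-1.41, 1.46], [0.24, 2.44], [-1.37, 4.51], [0.17, 1.92], [-2.96, 2.96]. Speed limits (rad/s): [2.39, 2.39, 3.14, 3.14, 3.14, 3.14, 3.14].

## Interface

Orientations are given as a unit quaternion [x, y, z, w].
In Python, from cell import env gives the robot as it stands.
- The arm moves only by the tool servo_tool, never from a script. Its argument "motion" is a list of rows, each a list of 2 entries, a list of its own where there are three numbers: the shift along the tool's x, y, z normalised to -1 to 1, where 1 is 40 mm, then the turn about the tool's z normalised to -1 to 1, where 1 is 90 degrees. In form: [[[tx, ty, tz], twist], ...]. A call has 1 to 5 rows; each row shifts and turns the commanded pose from where the row before left it, along the tool's axes as they then stand; what a row does not reach is not made up. A row lasts 1/12 s, in which the tool goes at most 41.7 mm and 7.16 degrees, less where a joint would pass 70% of its speed; a pose out of reach is approached as far as the arm can. A call with a number of a shift or a turn outside -1 to 1 is refused whole. A call with a gripper value outside its range is refused whole. "fingers" is the opening, from -1 (shut) to 1 (fully open), set as the call begins (left out, the last holds). The fingers move at their own pace and stop on an object; "grip_force" is the grip in N (left out, the last holds). Time passes only in rows, so rows that do not move let the fingers close. It gives the time, the measured TCP pose, the force, the opening and the grip force at its end, in the units of the state.
- env.read_state(): the state, without advancing time (a new reading comes with each control period).
- env.capture(name): name is "scene" or "top" or "wrist"; returns a dict with "pixels" (384x512x3 uint8, blue, green, red), "intrinsics" (3x3 intrinsics, pixels), "R" (3x3) and "t" (3): a world point X has camera coordinates R X + t; the wrist camera has in their place "T_tool_cam" (4x4, takes a point from camera to tool coordinates, whose origin is the TCP and whose axes are the flange's). Camera axes: x right, y down, z forward; pixel columns grow to the right and rows downward; lengths in m; the calibration is good to about 2 mm. The wrist camera is an equidistant fisheye: a pixel r from the principal point sees the ray r / f radians off the axis. A picture is of the moment at which its call begins: read the wrist's pose just before it. There is no depth.
- env.job_done(): hands the job in; it is judged then, once.
The state is a dict: "time_s": time; "qpos": joint angles; "qvel": joint speeds; "joint_torque": joint torques, N m; "position": TCP position; "ee_rot": TCP orientation; "force": force on the tool from outside, world axes, zero at the start; "wrist_torque": the same for the moment, N m; "gripper_width": opening from 0.0 (shut) to 1.0 (fully open); "gripper_force": force on a finger pad.
Only numpy, scipy, OpenCV 4.12 (cv2) and the standard library are available. Lean on these libraries where they do the work, as an engineer would, in place of code of your own. Each camera call takes 0.05 s, during which the arm holds its last target. There are 200 camera calls.

## Task

One of the four identical plywood covers on the storage chest is a rocking hatch; the other three are packed solid from below. With the fingertips, press down on the round finger marks one after another until you find the cover that rocks, then push that marked end down until the hatch is tilted fully open, leave it standing open and draw back clear. Leave the tape, tin and cup where they are: they are not to be gripped, lifted or shifted.

Things in the scene. Friction and masses are not known exactly. Their poses are not given: they have to be found in the camera images.
- chest: wooden storage chest fixed on the bench, 170 (x) by 540 (y) mm, top 110 mm up. Origin on the bench under the middle of the row of covers, z up, x away from the robot at yaw 0. Covers 1 to 4 lie flush in its top at y = -156, -52, 52, 156 mm; the deck beyond y = 204 mm is solid. Under each a cell 102 mm deep: three are packed with timber up to the cover, one holds only a tray under 20 mm high.
- cover1_mark (a point): centre of the dark flat finger mark (24 mm across) on the top of cover 1, a plywood panel 130 (chest x) by 92 (chest y) by 9 mm, all four alike. The mark is on the centre line, 45 mm from the panel's middle towards chest -x, 20 mm from that edge; it moves with the panel. z: the panel's outward normal; x: from the mark to the panel's middle.
- cover2_mark (a point): centre of the dark flat finger mark (24 mm across) on the top of cover 2, a plywood panel 130 (chest x) by 92 (chest y) by 9 mm, all four alike. The mark is on the centre line, 45 mm from the panel's middle towards chest -x, 20 mm from that edge; it moves with the panel. z: the panel's outward normal; x: from the mark to the panel's middle.
- cover3_mark (a point): centre of the dark flat finger mark (24 mm across) on the top of cover 3, a plywood panel 130 (chest x) by 92 (chest y) by 9 mm, all four alike. The mark is on the centre line, 45 mm from the panel's middle towards chest -x, 20 mm from that edge; it moves with the panel. z: the panel's outward normal; x: from the mark to the panel's middle.
- cover4_mark (a point): centre of the dark flat finger mark (24 mm across) on the top of cover 4, a plywood panel 130 (chest x) by 92 (chest y) by 9 mm, all four alike. The mark is on the centre line, 45 mm from the panel's middle towards chest -x, 20 mm from that edge; it moves with the panel. z: the panel's outward normal; x: from the mark to the panel's middle.
- cover1 (a joint): tilt of cover 1, rad: 0 flush, grows as the marked end goes down and the other end rises, stop at 0.95 (edges 53 mm down and up). Level axle along chest y through the panel's middle. Only the one free cover turns: about 2 N at the mark, no spring, stays where left. Packed covers give at most about 0.04.
- cover2 (a joint): tilt of cover 2, rad: 0 flush, grows as the marked end goes down and the other end rises, stop at 0.95 (edges 53 mm down and up). Level axle along chest y through the panel's middle. Only the one free cover turns: about 2 N at the mark, no spring, stays where left. Packed covers give at most about 0.04.
- cover3 (a joint): tilt of cover 3, rad: 0 flush, grows as the marked end goes down and the other end rises, stop at 0.95 (edges 53 mm down and up). Level axle along chest y through the panel's middle. Only the one free cover turns: about 2 N at the mark, no spring, stays where left. Packed covers give at most about 0.04.
- cover4 (a joint): tilt of cover 4, rad: 0 flush, grows as the marked end goes down and the other end rises, stop at 0.95 (edges 53 mm down and up). Level axle along chest y through the panel's middle. Only the one free cover turns: about 2 N at the mark, no spring, stays where left. Packed covers give at most about 0.04.
- tape: loose roll of masking tape lying on the chest's end deck, 84 mm across, 24 mm high, 90 g; origin at the centre of its underside. Leave alone.
- tin: loose paint tin on the bench beyond the chest, 79 mm across, 90 mm high, about 400 g; origin at the centre of its underside. Leave alone.
- cup: loose paper cup on the bench beyond the chest, 68 mm across the rim, 75 mm high, about 60 g; origin at the centre of its underside. Leave alone.

How it is judged:
By the outcome, as a careful person would: the job done as asked, in the order asked, and still so for the second after the job is handed in, with the robot touching nothing.
It also fails if it takes over 42 s, if anything falls off the work surface, if the arm or the gripper's body presses on something with over 40 N, if the wrist force passes 120 N, or if a joint passes its speed limit or range.

## Working session

There is one attempt and no reset: what is moved stays moved. The work goes in short steps, Python scripts to look and compute and a tool call to move; the robot and the scene stay as the last step left them, time stands still between calls to the robot, and variables do not carry over. Pictures are saved under pics/ and viewed, at most 10 in all, crops included, and the job is handed in when it is done.

Besides the shell and the picture viewer there is one more tool, called after "Emit:" as name(argument=value, ...) on one line, values as JSON. servo_tool: Moves the arm, as the interface text tells. Its arguments: {"type":"object","properties":{"motion":{"type":"array","items":{"type":"array"}},"fingers":{"type":"number"},"grip_force":{"type":"number"}},"required":["motion"]}

```bash
mkdir -p pics; python3 - <<'E'
from cell import env
import cv2,numpy as np
s=env.read_state();print({k:np.round(s[k],3) for k in('time_s','position','ee_rot','force','qpos')})
for n in('scene','top'):
    c=env.capture(n);cv2.imwrite(f'pics/{n}1.png',c['pixels'])
E
```

```text
{'time_s': np.float64(0.0), 'position': array([ 0.25 , -0.626,  0.233]), 'ee_rot': array([ 0.982,  0.189, -0.   , -0.001]), 'force': array([-0.084,  0.077, -0.278]), 'qpos': array([ 1.083,  0.478,  0.022,  1.556, -0.011,  1.109, -0.083])}
```

View pics/top1.png

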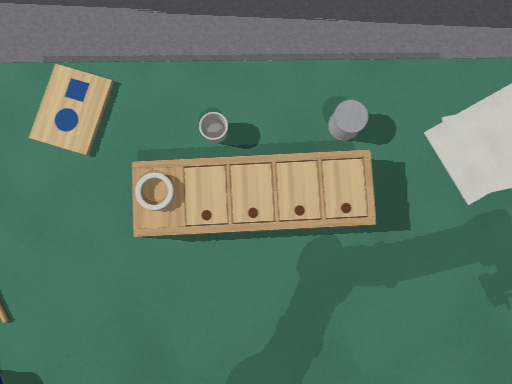

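View pics/scene1.png

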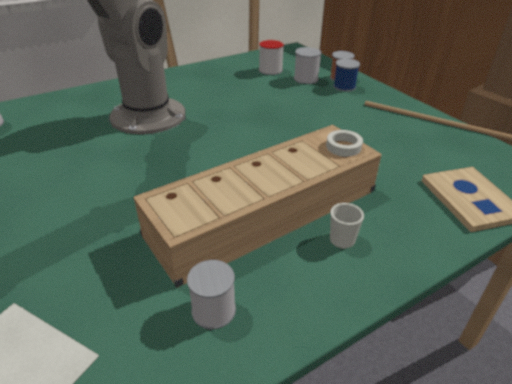

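The top view shows finger marks at about (206,215), (253,212), (299,210) and (346,208). The tape is at (155,191) at the +y end, so the leftmost mark is cover 4. The cup and tin are on the far side.

```bash
cat > h.py <<'E'
from cell import env
import cv2,numpy as np
from scipy.spatial.transform import Rotation as Ro
def marks():
    c=env.capture('top');p=c['pixels']
    K,R,t=[np.array(c[k]) for k in('intrinsics','R','t')]
    m=(p.max(2)<90)&(p[:,:,2]>p[:,:,1]); m=m.astype('uint8')
    n,l,s,ce=cv2.connectedComponentsWithStats(m)
    o=[]
    for i in range(1,n):
        if 30<s[i,4]<200 and 150<ce[i,1]<240 and 130<ce[i,0]<375:
            d=R.T@np.linalg.solve(K,[*ce[i],1]);C=-R.T@t
            o.append((ce[i],s[i,4],(C+d*(0.11-C[2])/d[2])))
    return o
def totool(P):
    "target tcp world -> normalised tool shift"
    s=env.read_state();r=Ro.from_quat(s['ee_rot'])
    return r.inv().apply(np.array(P)-s['position'])/0.04
E
python3 - <<'E'
from h import *
o=marks()
for a in o: print(a[0].round(1),a[1],a[2].round(4))
if len(o)==4:
    P=np.array([a[2] for a in o]);P=P[np.argsort(P[:,1])]
    d=P[3]-P[0];print('spacing',np.linalg.norm(d)/3,'yaw',np.arctan2(-d[0],d[1]))
s=env.read_state();print(Ro.from_quat(s['ee_rot']).as_matrix().round(3))
for a in o: print(totool([*a[2][:2],.16]).round(2))
E
```

```text
[[ 0.929  0.371 -0.001]
 [ 0.371 -0.929  0.001]
 [-0.    -0.001 -1.   ]]
```

```bash
sed -i 's/m=(p.max(2)<90).*astype(.uint8.)/m=(p[:,:,2]<110).astype("uint8")*((p[:,:,2]>p[:,:,1]*0.95))\n    m=m.astype("uint8")/' h.py
python3 - <<'E'
from h import *
p=cv2.imread('pics/top1.png');print(p[205:213,340:353,2],p[208,346],p[190,346])
o=marks()
for a in o: print(a[0].round(1),a[1],a[2].round(4))
if len(o)==4:
    P=np.array([a[2] for a in o]);P=P[np.argsort(P[:,1])]
    d=P[3]-P[0];print('spacing',np.linalg.norm(d)/3,'yaw',np.arctan2(-d[0],d[1]))
for a in o: print(totool([*a[2][:2],.16]).round(2))
E
```

```text
[[186 150  86  94  96  94  93  92  95  94 126 172 192]
 [176 138  93  96  95  96  96  96  96  96 127 174 191]
 [168 126  98 100  99  99 100 100  99 100 100 161 192]
 [168 127 100  98  98  99  98  99  99  98  98 161 191]
 [165 119  94  97  96  96  96  95  96  94 110 166 190]
 [186 155  96  94  93  95  93  92  94  93 128 171 190]
 [186 179 140  93  92  92  92  91  93 111 165 188 189]
 [187 189 181 143  95  95  94  95 131 177 190 188 189]] [38 61 98] [131 172 196]
[342.  158.5] 41 [ 0.6709 -0.136   0.11  ]
[295.7 160.9] 42 [ 0.6665 -0.0312  0.11  ]
[250.  163.2] 41 [0.6622 0.0723 0.11  ]
[203.6 165.6] 42 [0.6578 0.1774 0.11  ]
[147.3 193.6] 86 [0.5954 0.304  0.11  ]
[345.6 207.6] 68 [ 0.5596 -0.1407  0.11  ]
[299.1 210. ] 67 [ 0.5554 -0.0367  0.11  ]
[252.6 212.3] 66 [0.5512 0.0674 0.11  ]
[206.1 214.8] 68 [0.5465 0.1715 0.11  ]
[301.  219.4] 40 [ 0.5342 -0.0404  0.11  ]
[207.1 224.3] 45 [0.5254 0.1691 0.11  ]
[343.8 226.3] 50 [ 0.5181 -0.1354  0.11  ]
[298.3 228.6] 36 [ 0.5139 -0.0341  0.11  ]
[251.5 231.2] 31 [0.5092 0.0703 0.11  ]
[207.7 233.3] 51 [0.5054 0.1678 0.11  ]
[14.32 -7.49  1.83]
[15.19 -9.96  1.84]
[ 16.05 -12.41   1.84]
[ 16.92 -14.89   1.84]
[ 16.64 -18.4    1.84]
[11.69 -8.41  1.83]
[ 12.56 -10.87   1.84]
[ 13.42 -13.32   1.84]
[ 14.28 -15.78   1.84]
[ 12.03 -10.98   1.84]
[ 13.77 -15.92   1.84]
[10.78 -8.92  1.84]
[ 11.62 -11.31   1.84]
[ 12.47 -13.78   1.84]
[ 13.29 -16.08   1.84]
```

Emit:
servo_tool(motion=[[[0.8,-0.6,0],0.072],[[0.8,-0.6,0],0.072],[[0.7,-0.7,0],0.072],[[0.6,-0.8,0],0],[[0.6,-0.8,0],0]], fingers=-1, grip_force=20)

```text
time_s: 0.62
position: [0.3651, -0.4617, 0.2336]
ee_rot: [1.0, 0.02, -0.0, 0.0]
force: [0.3, -0.4, 0.2]
gripper_width: 0.655
gripper_force: 0.0
```

```bash
cat > w.py <<'E'
from h import *
import sys
M=np.array([[.5596,-.1407],[.5554,-.0367],[.5512,.0674],[.5465,.1715]])
s=env.read_state();r=Ro.from_quat(s['ee_rot']).as_matrix()
print(s['time_s'],s['position'].round(4),'F',np.round(s['force'],1),'yaw',np.arctan2(r[1,0],r[0,0]).round(4),'w',s['gripper_width'])
i=int(sys.argv[1])-1
print(totool([*M[i],float(sys.argv[2])]).round(2))
E
python3 w.py 1 .16
```

```text
0.6167 [ 0.3651 -0.4617  0.2336] F [ 0.3 -0.4  0.2] yaw 0.0397 w 0.6547188500568746
[ 5.18 -7.82  1.84]
```

Emit:
servo_tool(motion=[[[0.5,-0.8,0],0],[[0.5,-0.8,0],0],[[0.5,-0.8,0],0],[[0.5,-0.8,0],0],[[0.5,-0.8,0],0]])

```text
time_s: 1.03
position: [0.4583, -0.2977, 0.2337]
ee_rot: [1.0, 0.02, 0.0, 0.0]
force: [1.5, -0.6, 0.4]
gripper_width: 0.28
gripper_force: 0.0
```

Emit:
servo_tool(motion=[[[0.5,-0.8,0.3],0],[[0.5,-0.8,0.3],0],[[0.5,-0.8,0.3],0],[[0.5,-0.8,0.3],0],[[0.5,-0.6,0.4],0]])

```text
time_s: 1.45
position: [0.5528, -0.1403, 0.1698]
ee_rot: [1.0, 0.021, 0.001, -0.0]
force: [0.3, -0.2, 0.0]
gripper_width: 0.006
gripper_force: 0.0
```

Emit:
servo_tool(motion=[[[0,0,0],0]])

```text
time_s: 1.53
position: [0.5536, -0.1355, 0.167]
ee_rot: [1.0, 0.025, -0.001, -0.002]
force: [-0.1, 0.2, 0.3]
gripper_width: 0.004
gripper_force: 0.0
```

```bash
python3 w.py 1 .121
```

```text
1.5333 [ 0.5536 -0.1355  0.167 ] F [-0.1  0.2  0.3] yaw 0.0503 w 0.004140940953396575
[0.14 0.14 1.15]
```

Emit:
servo_tool(motion=[[[0.14,0.14,0.35],0],[[0,0,0.35],0],[[0,0,0.25],0],[[0,0,0.1],0],[[0,0,0.05],0]])

```text
time_s: 1.95
position: [0.5566, -0.149, 0.1249]
ee_rot: [1.0, 0.02, -0.001, -0.0]
force: [0.7, -1.0, -0.1]
gripper_width: 0.008
gripper_force: 0.0
```

Emit:
servo_tool(motion=[[[0,0,0.04],0],[[0,0,0],0]])

```text
time_s: 2.12
position: [0.5575, -0.149, 0.1244]
ee_rot: [1.0, 0.02, 0.0, 0.0]
force: [0.4, -0.5, -0.0]
gripper_width: 0.007
gripper_force: 0.0
```

Emit:
servo_tool(motion=[[[0.05,-0.2,0],0],[[0,0,0.05],0],[[0,0,0.05],0],[[0,0,0.05],0],[[0,0,0],0]])

```text
time_s: 2.53
position: [0.5599, -0.1397, 0.1209]
ee_rot: [1.0, 0.021, 0.001, -0.0]
force: [-7.3, 3.4, 22.3]
gripper_width: 0.005
gripper_force: 11.2
```

Emit:
servo_tool(motion=[[[0,0,0.05],0],[[0,0,0.05],0],[[0,0,0],0]])

```text
time_s: 2.78
position: [0.5601, -0.1397, 0.1206]
ee_rot: [1.0, 0.02, 0.001, -0.0]
force: [-20.0, 5.9, 53.8]
gripper_width: 0.005
gripper_force: 27.0
```

Cover 1 is solid: it gave less than 1 mm at over 50 N. I'll press the next ones more gently.

Emit:
servo_tool(motion=[[[0,0,-0.4],0],[[0,-0.65,-0.2],0],[[0,-0.65,0],0],[[0,-0.65,0],0],[[0,-0.65,0],0]])

```text
time_s: 3.2
position: [0.5549, -0.0359, 0.1385]
ee_rot: [1.0, 0.02, 0.001, 0.0]
force: [0.3, 0.5, 0.1]
gripper_width: 0.005
gripper_force: 0.0
```

Emit:
servo_tool(motion=[[[0,0,0],0],[[0,0,0],0],[[0,0,0],0]])

```text
time_s: 3.45
position: [0.5549, -0.0375, 0.1381]
ee_rot: [1.0, 0.02, 0.0, 0.0]
force: [0.3, 0.4, -1.3]
gripper_width: 0.003
gripper_force: 0.0
```

```bash
python3 w.py 2 .121
```

```text
3.45 [ 0.5549 -0.0375  0.1381] F [ 0.3  0.4 -1.3] yaw 0.0404 w 0.0030059045445526393
[ 0.01 -0.02  0.43]
```

Next I press to a commanded z of about .119.

Emit:
servo_tool(motion=[[[0,0,0.25],0],[[0,0,0.13],0],[[0,0,0.05],0],[[0,0,0.05],0],[[0,0,0],0]])

```text
time_s: 3.87
position: [0.5547, -0.0383, 0.1209]
ee_rot: [1.0, 0.019, -0.0, 0.001]
force: [-10.0, -0.9, 26.2]
gripper_width: 0.002
gripper_force: 13.1
```

Cover 2 is solid too: 26 N with no give. On to cover 3.

Emit:
servo_tool(motion=[[[0,0,-0.35],0],[[0,-0.65,-0.15],0],[[0,-0.65,0],0],[[0,-0.65,0],0],[[0,-0.65,0],0]])

```text
time_s: 4.28
position: [0.5504, 0.067, 0.1383]
ee_rot: [1.0, 0.019, -0.0, 0.0]
force: [0.8, 0.6, 0.7]
gripper_width: 0.002
gripper_force: 0.0
```

Emit:
servo_tool(motion=[[[0,0,0],0],[[0,0,0],0]])

```text
time_s: 4.45
position: [0.5503, 0.068, 0.1381]
ee_rot: [1.0, 0.021, -0.0, -0.0]
force: [0.2, -0.2, -0.0]
gripper_width: 0.009
gripper_force: 0.0
```

```bash
python3 w.py 3 .121
```

```text
4.45 [0.5503 0.068  0.1381] F [ 0.2 -0.2 -0. ] yaw 0.0428 w 0.009245889291131343
[0.02 0.02 0.43]
```

Emit:
servo_tool(motion=[[[0,0,0.25],0],[[0,0,0.13],0],[[0,0,0.05],0],[[0,0,0.05],0],[[0,0,0],0]])

```text
time_s: 4.87
position: [0.5503, 0.065, 0.1209]
ee_rot: [1.0, 0.019, -0.001, 0.001]
force: [-8.0, -3.1, 20.8]
gripper_width: 0.01
gripper_force: 10.3
```

Emit:
servo_tool(motion=[[[0,0,-0.35],0],[[0,-0.65,-0.15],0],[[0,-0.65,0],0],[[0,-0.65,0],0],[[0,-0.65,0],0]])

```text
time_s: 5.28
position: [0.5465, 0.1703, 0.1391]
ee_rot: [1.0, 0.019, -0.0, 0.0]
force: [0.2, 0.8, -0.2]
gripper_width: 0.006
gripper_force: 0.0
```

Emit:
servo_tool(motion=[[[0,0,0],0],[[0,0,0],0]])

```text
time_s: 5.45
position: [0.5461, 0.1715, 0.1389]
ee_rot: [1.0, 0.021, -0.001, 0.0]
force: [-0.3, -1.1, -0.6]
gripper_width: 0.005
gripper_force: 0.0
```

Emit:
servo_tool(motion=[[[0,0,0.25],0],[[0,0,0.13],0],[[0,0,0.05],0],[[0,0,0.05],0],[[0,0,0],0]])

```text
time_s: 5.87
position: [0.5463, 0.1697, 0.1198]
ee_rot: [1.0, 0.019, -0.001, 0.0]
force: [0.7, 0.5, -0.4]
gripper_width: 0.007
gripper_force: 0.0
```

Cover 4 gives under light pressure, so it's the hatch. I'll push it down along the arc.

Emit:
servo_tool(motion=[[[0,0,0.1],0],[[0,0,0.1],0],[[0.02,0,0.1],0],[[0.02,0,0.1],0],[[0,0,0],0]])

```text
time_s: 6.28
position: [0.5482, 0.1711, 0.1038]
ee_rot: [1.0, 0.02, -0.0, -0.0]
force: [0.5, -0.3, 0.5]
gripper_width: 0.003
gripper_force: 0.2
```

Emit:
servo_tool(motion=[[[0.03,0,0.1],0],[[0.03,0,0.1],0],[[0.03,0,0.1],0],[[0.03,0,0.1],0],[[0,0,0],0]])

```text
time_s: 6.7
position: [0.5523, 0.1715, 0.0873]
ee_rot: [1.0, 0.02, -0.001, 0.0]
force: [-0.3, -0.9, -0.0]
gripper_width: 0.006
gripper_force: 0.0
```

```bash
python3 w.py 4 .083; python3 -c "
from h import *
p=env.capture('scene')['pixels'];cv2.imwrite('pics/s2.png',cv2.resize(p[100:260,120:400],None,fx=2.5,fy=2.5))"
```

```text
6.7 [0.5523 0.1715 0.0873] F [-0.3 -0.9 -0. ] yaw 0.0409 w 0.005809964923340634
[-0.14 -0.01  0.11]
```

View pics/s2.png

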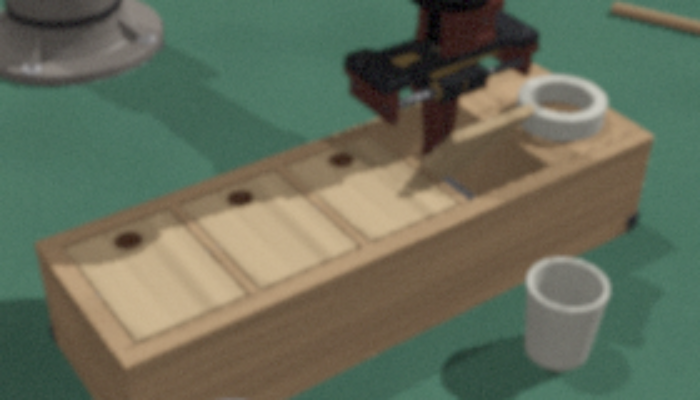

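The hatch panel stands tilted at about (470,140) with the fingers behind it. I keep pushing until it meets the stop.

Emit:
servo_tool(motion=[[[0.04,0,0.06],0],[[0.04,0,0.06],0],[[0,0,0],0]])

```text
time_s: 7.0
position: [0.5541, 0.1715, 0.0856]
ee_rot: [1.0, 0.02, -0.002, 0.001]
force: [-14.0, -3.7, 28.7]
gripper_width: 0.007
gripper_force: 14.0
```

Emit:
servo_tool(motion=[[[0.04,0,0.06],0],[[0.04,0,0.06],0],[[0,0,0],0]])

```text
time_s: 7.25
position: [0.5548, 0.1716, 0.0847]
ee_rot: [1.0, 0.02, -0.004, 0.002]
force: [-35.0, -8.4, 70.1]
gripper_width: 0.007
gripper_force: 34.7
```

It has hit the stop: the force rises steeply at 36 mm depth, as the geometry predicts. Drawing back now.

Emit:
servo_tool(motion=[[[-0.15,0,-0.15],0],[[-0.2,0,-0.25],0],[[0,0,-0.5],0],[[0,0,-0.8],0],[[0,0,-0.8],0]])

```text
time_s: 7.67
position: [0.5441, 0.1706, 0.179]
ee_rot: [1.0, 0.02, -0.001, 0.0]
force: [0.4, 0.3, -0.5]
gripper_width: 0.005
gripper_force: 0.0
```

Emit:
servo_tool(motion=[[[-0.3,0,-0.6],0],[[-0.5,0.4,-0.5],0],[[-0.5,0.8,0],0],[[-0.3,0.8,0],0],[[0,0.8,0],0]])

```text
time_s: 8.08
position: [0.4833, 0.0555, 0.2231]
ee_rot: [1.0, 0.021, -0.0, 0.0]
force: [1.1, -0.4, -0.3]
gripper_width: 0.002
gripper_force: 0.0
```

Emit:
servo_tool(motion=[[[0,0.9,0],0],[[0,0.9,0],0],[[0,0.9,0],0],[[0,0.9,0],0],[[0,0,0],0]])

```text
time_s: 8.5
position: [0.4909, -0.0953, 0.2227]
ee_rot: [1.0, 0.015, -0.0, 0.002]
force: [-1.0, -0.7, 0.4]
gripper_width: 0.001
gripper_force: 0.0
```

```bash
python3 w.py 4 .083; python3 -c "
from h import *
p=env.capture('scene')['pixels'];q=env.capture('top')['pixels']
f=lambda a:cv2.resize(a,(400,300))
cv2.imwrite('pics/s3.png',np.hstack([f(p[90:315,120:420]),f(q[90:255,120:340])]))"
```

```text
8.5 [ 0.4909 -0.0953  0.2227] F [-1.  -0.7  0.4] yaw 0.0304 w 0.001442562944321959
[ 1.59 -6.64  3.47]
```

View pics/s3.png

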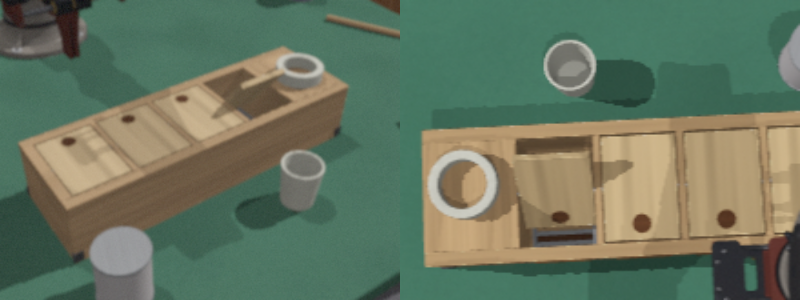

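```bash
python3 - <<'E'
from h import *
c=env.capture('top');K,R,t=[np.array(c[k]) for k in('intrinsics','R','t')]
for a in(.75,.85,.95):
    r=[-.045*np.cos(a)-.0045*np.sin(a),-.045*np.sin(a)+.0045*np.cos(a)-.0045]
    q=K@(R@np.array([.5915+r[0],.1734+r[0]*.042,.11+r[1]])+t);print(a,(q[:2]/q[2]).round(1))
for o in marks():
    if 190<o[0][0]<225: print(o[0],o[1])
p=c['pixels'][200:218,200:218].astype(int);m=p[:,:,2]<p[:,:,2].min()+25
y,x=np.nonzero(m);print(x.mean()+200,y.mean()+200,m.sum())
E
```

```text
0.75 [207.4 211.6]
0.85 [207.5 210.4]
0.95 [207.6 209.1]
[207.52830189 209.05660377] 53
[203.         233.58974359] 39
207.25 209.4 40
```

The mark is at (207.5, 209.1), which matches a tilt of 0.95.

```bash
python3 -c "
from cell import env
print(env.job_done())"
```

```text
the job is handed in; nothing more can be done
None
```

Cover 4 was the rocking hatch: it now stands fully open at its stop (about 0.95 rad), the arm is clear, the tape, tin and cup were not touched, and the job is handed in.

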